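Flip open the blue and red toy bins on the packing bench

ROBOT

A 7-joint arm with a two-finger parallel gripper is mounted at the origin on the work surface. World frame = base frame: x ahead of the robot, y to its left, z up, the work surface at z = 0. Lengths are in m, angles in rad, forces in N, time in s.
With the tool pointing down it reaches from about 0.425 to 0.875 m from the base axis. Payload 4.7 kg.
Tool frame: the origin (TCP) lies at the very end of the fingers, on their centre line; the grasp point (between the pads) lies 19 mm behind it (robot.tcp_to_grasp is the distance from the TCP to the grasp point, in m); z points along the fingers, y is the direction in which the jaws open and shut (so a half turn about z gives the same grasp; the last joint's range is limited). The gripper opens to 87 mm and grips with 3 to 60 N. Pads are 19 mm wide; open, the fingers measure 117 mm over their backs; the gripper's body (75 mm by 190 mm) begins 51 mm behind the grasp point.
Start: joints at [1.296, 0.321, -0.07, 1.45, 0.023, 1.371, -0.057], TCP at [0.185, -0.623, 0.223] pointing down, gripper open.
Joint ranges: [-2.86, 2.86], [-0.3, 2.09], [-1.38, 1.24], [0.06, 2.45], [-1.56, 4.7], [0.09, 2.05], [-2.69, 2.69]. Speed limits (rad/s): [2.57, 2.57, 3.14, 3.14, 3.14, 3.14, 3.14].

INTERFACE

Orientations are given as a rotation vector (axis times angle).
In Python, from workcell import robot gives the robot as it stands.
- The arm moves only by the shell command python3 -m handwheel 'ROWS' [OPENING]. ROWS is text: rows parted by semicolons, each of 4 numbers parted by spaces: the shift along the tool's x, y, z in cm, then the turn about the tool's z in degrees. A call has 1 to 20 rows; each row is the pose to reach, as a shift and turn from the pose commanded when the call began, along the tool's axes at that moment; what a row does not reach only later rows make up. A row lasts 1/12 s, in which the tool goes at most 41.7 mm and 7.16 degrees, less where a joint would pass 70% of its speed; a pose out of reach is approached as far as the arm can. A call with a gripper value outside its range is refused whole. OPENING is the closure in counts, from 0 (fully open) to 255 (shut), set as the call begins (- or left out, the last holds). The fingers move at their own pace and stop on an object; the grip force is fixed at half the most. Time passes only in rows, so rows that repeat a pose let the fingers close. It gives the time, the measured TCP pose, the force and the opening at its end, in the units of the state.
- robot.get_obs(): the state, without advancing time (a new reading comes with each control period).
- robot.snapshot(name): name is "side" or "top"; returns a dict with "frame" (420x560x3 uint8, red, green, blue), "K" (3x3 intrinsics, pixels), "camera_from_world" (4x4, takes a point from world to camera coordinates). Camera axes: x right, y down, z forward; pixel columns grow to the right and rows downward; lengths in m; the calibration is good to about 2 mm. A picture is of the moment at which its call begins. There is no depth.
- robot.job_done(): hands the job in, once; it reports no verdict.
Trained networks look in the newest picture that a camera, given by its name, has taken for a name from the list of things; names that differ only in an ending like _2 or _b are one class to them, and where a whole thing is asked for, a point or a joint stands for the part that bears it (a point fixed in the world has none). Each returns a list of dicts, best first, with "p" (0 to 1); they miss things now and then, are a little off and sometimes report something else, mostly with a low value. They report only what shows in the picture. A call takes as long as a camera call. They do not tell look-alikes from the thing itself.
- robot.boxes_of(thing, camera): "uv" ([column, row] in pixels, amid what is visible of it).
- robot.trace(thing, camera): "mask" (420x560 bool, what is visible of it) and "uv" ([column, row] in pixels, amid what is visible of it).
The state is a dict: "t": time; "joints": joint angles; "qvel": joint speeds; "tau": joint torques, N m; "tcp_pos": TCP position; "ee_rot": TCP orientation; "force": force on the tool from outside, world axes, zero at the start; "wrist_torque": the same for the moment, N m; "width": finger opening in m.
Only numpy, scipy, OpenCV 4.12 (cv2) and the standard library are available. Lean on these libraries where they do the work, as an engineer would, in place of code of your own. Each camera call takes 0.05 s, during which the arm holds its last target. There are 200 camera calls.

TASK

Open the blue bin and the red bin, in either order, ready for packing: with the fingertips push each lid up by its white lip and on past upright, so that it falls back and stays fully open by itself. Push only: do not pinch the lips and do not fling the lids. Leave the grey bin shut and everything else on the bench where it stands.

Things in the scene. Friction and masses are not known exactly. Their poses are not given: they have to be found in the camera images.
- blue_bin: blue plastic bin of pet toys with a hinged lid, fixed to the bench; its lid is to be opened. 120 mm deep (x), 110 mm wide (y), 100 mm high to the rim. Origin at the centre of its underside; its x axis points from the front (the side of the lip, roughly towards the robot) to the hinge at the back, z up.
- blue_lid (a joint): angle of the lid in rad: 0 shut (level), 1.57 upright, 1.9 fully open, leaning back on its stop. Hinge axis along the bin's y. The hinge is free and slightly damped: let go below about 1.45 the lid falls shut, beyond about 1.55 it falls open and stays. Lid 80 to 170 g; panel 126 mm long from the hinge, 116 mm wide, 8 mm thick. Keep below 4 rad/s.
- blue_hinge (a point): middle of the lid's hinge axis, on the bin's back rim (100 mm above the bench, 60 mm behind the bin's centre), level with the lid's underside. Does not move.
- blue_lip (a point): middle of the free edge of the white lip, which moves with the lid. The lip starts at the lid's front edge, 124 mm from the hinge, and rises forwards at 40 degrees for 36 mm; 70 mm wide, 8 mm thick. Lid shut, this edge is 152 mm in front of the hinge and 27 mm above it, overhanging the bin's front wall by 32 mm; the space beneath the lip is free, down to the bench.
- red_bin: red plastic bin of pet toys with a hinged lid, fixed to the bench; its lid is to be opened. 120 mm deep (x), 110 mm wide (y), 100 mm high to the rim. Origin at the centre of its underside; its x axis points from the front (the side of the lip, roughly towards the robot) to the hinge at the back, z up.
- red_lid (a joint): angle of the lid in rad: 0 shut (level), 1.57 upright, 1.9 fully open, leaning back on its stop. Hinge axis along the bin's y. The hinge is free and slightly damped: let go below about 1.45 the lid falls shut, beyond about 1.55 it falls open and stays. Lid 80 to 170 g; panel 126 mm long from the hinge, 116 mm wide, 8 mm thick. Keep below 4 rad/s.
- red_hinge (a point): middle of the lid's hinge axis, on the bin's back rim (100 mm above the bench, 60 mm behind the bin's centre), level with the lid's underside. Does not move.
- red_lip (a point): middle of the free edge of the white lip, which moves with the lid. The lip starts at the lid's front edge, 124 mm from the hinge, and rises forwards at 40 degrees for 36 mm; 70 mm wide, 8 mm thick. Lid shut, this edge is 152 mm in front of the hinge and 27 mm above it, overhanging the bin's front wall by 32 mm; the space beneath the lip is free, down to the bench.
- grey_bin: grey plastic bin of pet toys with a hinged lid, fixed to the bench; to stay shut. 120 mm deep (x), 110 mm wide (y), 100 mm high to the rim. Origin at the centre of its underside; its x axis points from the front (the side of the lip, roughly towards the robot) to the hinge at the back, z up.
- grey_lid (a joint): angle of the lid in rad: 0 shut (level), 1.57 upright, 1.9 fully open, leaning back on its stop. Hinge axis along the bin's y. The hinge is free and slightly damped: let go below about 1.45 the lid falls shut, beyond about 1.55 it falls open and stays. Lid 80 to 170 g; panel 126 mm long from the hinge, 116 mm wide, 8 mm thick. Keep below 4 rad/s.
- grey_hinge (a point): middle of the lid's hinge axis, on the bin's back rim (100 mm above the bench, 60 mm behind the bin's centre), level with the lid's underside. Does not move.
- grey_lip (a point): middle of the free edge of the white lip, which moves with the lid. The lip starts at the lid's front edge, 124 mm from the hinge, and rises forwards at 40 degrees for 36 mm; 70 mm wide, 8 mm thick. Lid shut, this edge is 152 mm in front of the hinge and 27 mm above it, overhanging the bin's front wall by 32 mm; the space beneath the lip is free, down to the bench.
- tub_pink: bystander, loose: pink round tub with a yellow lid, 98 mm across, 107 mm high. Origin at the middle of its underside. Leave it alone.
- tub_green: bystander, loose: green round tub with a yellow lid, 98 mm across, 107 mm high. Origin at the middle of its underside. Leave it alone.
- tape: bystander, loose: roll of brown packing tape lying flat, 90 mm across, 36 mm high. Origin at the middle of its underside. Leave it alone.
- tin: bystander, loose: low tin with an orange label, 74 mm across, 50 mm high. Origin at the middle of its underside. Leave it alone.
- carton: bystander, loose: small cardboard carton, 110 x 80 x 80 mm. Origin at the middle of its underside. Leave it alone.
- spray: bystander, loose: green cleaner bottle with white cap and blue label, 60 mm across, 150 mm high. Origin at the middle of its underside. Leave it alone.
- spoon: bystander, loose: steel spoon lying flat, 200 mm long. Leave it alone.
There are look-alikes about, which are no part of the job. Several things have the shape of the red_bin; the one meant has the colours described above.

How it is judged:
At the end, for the whole second after the job is handed in: the blue and the red lid both stand open by themselves (beyond 1.8 rad, at rest), the grey lid is shut (under 0.05 rad) (value of joint each of blue_lid, red_lid above 1.8 rad and velocity of joint blue_lid between -0.1 and 0.1 rad/s and velocity of joint red_lid between -0.1 and 0.1 rad/s and value of joint grey_lid below 0.05 rad); the robot touches nothing.
It fails at once if the grey bin's lid is raised (value of joint grey_lid above 0.15 rad).
It fails at once if a lid is flung open (faster than 4 rad/s) (velocity of joint any of blue_lid, red_lid above 4 rad/s).
It fails at once if a lip is pinched between the fingers ((contact force between the fingers and blue_lid_c1 above 1.5 N and contact force between the fingers and blue_lid_c2 above 1.5 N) or (contact force between the fingers and red_lid_c1 above 1.5 N and contact force between the fingers and red_lid_c2 above 1.5 N)).
It fails at once if a bystander is lifted or moved by more than 30 mm (distance of any of tub_pink, tub_green, tape, tin, carton, spray, spoon from where it was at the start of the episode above 0.03 m).
It also fails if it takes over 54 s, if anything falls off the work surface, if the arm or the gripper's body presses on something with over 40 N, if the wrist force passes 120 N, or if a joint passes its speed limit or range.

## Working session

There is one attempt and no reset: what is moved stays moved. The work goes in short steps, Python scripts to look and compute and a shell command to move; the robot and the scene stay as the last step left them, time stands still between calls to the robot, and variables do not carry over. Pictures are saved under pics/ and viewed, about 8 in all and at most 12, crops included, and the job is handed in when it is done.

```bash
mkdir -p pics; ls
python3 - <<'E'
from workcell import robot
import cv2,numpy as np
o=robot.get_obs();print({k:np.round(v,3).tolist() for k,v in o.items()})
for c in("side","top"):
    s=robot.snapshot(c);cv2.imwrite(f"pics/{c}0.png",s["frame"][:,:,::-1]);print(c,s["K"].tolist(),np.round(s["camera_from_world"],4).tolist())
    for n in("blue_bin","red_bin","grey_bin","blue_lip","red_lip","grey_lip","tub_pink","tub_green","tape","tin","carton","spray","spoon"):
        print(n,[(np.round(d["uv"]).tolist(),round(d["p"],2)) for d in robot.boxes_of(n,c)][:5])
E
```

```text
pics
{'t': 0.0, 'joints': [1.296, 0.322, -0.07, 1.452, 0.023, 1.371, -0.057], 'qvel': [-0.001, -0.002, -0.0, 0.001, 0.003, 0.001, 0.002], 'tau': [-0.0, -49.129, -0.404, -31.253, -0.064, 0.044, 0.0], 'tcp_pos': [0.185, -0.623, 0.221], 'ee_rot': [-3.107, -0.452, 0.001], 'force': [1.059, 0.265, -0.574], 'wrist_torque': [-0.074, 0.019, -0.003], 'width': 0.087}
side [[497.8530879251543, 0.0, 285.3318559709489], [0.0, 497.8530879251543, 209.3948311346546], [0.0, 0.0, 1.0]] [[-0.963, -0.2693, 0.0128, 0.5486], [-0.1657, 0.5536, -0.8161, 0.1179], [0.2127, -0.7881, -0.5777, 1.5093], [0.0, 0.0, 0.0, 1.0]]
blue_bin [([297.0, 163.0], 0.88)]
red_bin [([275.0, 351.0], 0.72), ([252.0, 237.0], 0.66)]
grey_bin [([266.0, 192.0], 0.74)]
blue_lip [([293.0, 154.0], 0.73), ([254.0, 228.0], 0.54), ([339.0, 291.0], 0.46)]
red_lip [([254.0, 223.0], 0.78), ([340.0, 301.0], 0.68), ([275.0, 336.0], 0.58)]
grey_lip [([267.0, 187.0], 0.64)]
tub_pink [([218.0, 202.0], 0.83), ([295.0, 162.0], 0.49)]
tub_green [([239.0, 170.0], 0.83)]
tape [([340.0, 300.0], 0.85)]
tin [([355.0, 173.0], 0.73), ([253.0, 235.0], 0.36)]

[... 246 characters left out ...]
1.0]] [[0.02, -0.9996, 0.0209, 0.0529], [-0.9967, -0.0216, -0.0782, 0.5516], [0.0786, -0.0193, -0.9967, 1.633], [0.0, 0.0, 0.0, 1.0]]
blue_bin [([376.0, 196.0], 0.59), ([341.0, 131.0], 0.28)]
red_bin [([102.0, 248.0], 0.95), ([235.0, 190.0], 0.94), ([377.0, 195.0], 0.15)]
grey_bin [([301.0, 187.0], 0.55)]
blue_lip [([375.0, 193.0], 0.93)]
red_lip [([233.0, 189.0], 0.9), ([101.0, 247.0], 0.75)]
grey_lip [([279.0, 135.0], 0.69), ([297.0, 185.0], 0.59)]
tub_pink [([278.0, 134.0], 0.96)]
tub_green [([339.0, 131.0], 0.84)]
tape [([183.0, 285.0], 0.74)]
tin [([396.0, 262.0], 0.84)]
carton [([158.0, 188.0], 0.73)]
spray [([378.0, 193.0], 0.73)]
spoon [([282.0, 278.0], 0.78), ([158.0, 190.0], 0.72)]
```

View pics/top0.png

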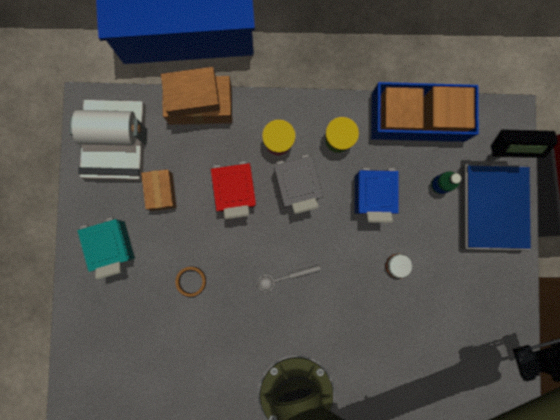

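View pics/side0.png

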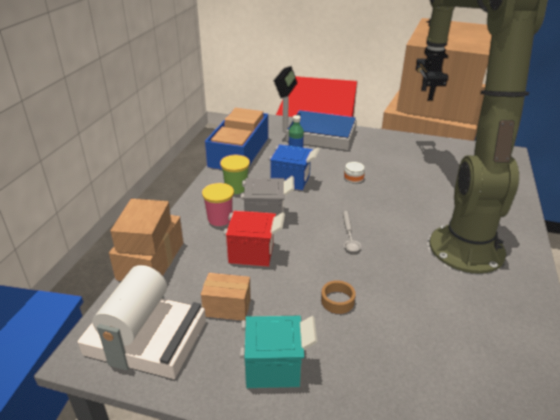

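```bash
cat > h.py <<'E'
from workcell import robot
import cv2,numpy as np
from scipy.optimize import minimize
def proj(s,P):
    P=np.atleast_2d(P);c=P@s["camera_from_world"][:3,:3].T+s["camera_from_world"][:3,3]
    q=c@np.array(s["K"]).T;return q[:,:2]/q[:,2:]
def world(b,P):
    x,y,a=b;P=np.atleast_2d(P).astype(float);c,s=np.cos(a),np.sin(a)
    return np.c_[x+c*P[:,0]-s*P[:,1],y+s*P[:,0]+c*P[:,1],P[:,2]]
def box(x0,x1,w,z0,z1): return [[x,y,z] for x in(x0,x1) for y in(-w/2,w/2) for z in(z0,z1)]
BODY=box(-.06,.06,.11,0,.1);LID=box(-.066,.06,.116,.1,.108)
LIP=[[x,y,z] for y in(-.035,.035) for x,z in((-.064,.1),(-.092,.127),(-.064,.108),(-.097,.133))]
def sil(s,b,lip=True):
    m=np.zeros((1680,2240),np.uint8)
    for part in ([BODY,LID]+([LIP] if lip else [])):
        h=cv2.convexHull(((proj(s,world(b,part))+.5)*4).astype(np.int32));cv2.fillConvexPoly(m,h,1)
    return cv2.resize(m*255,(560,420),interpolation=cv2.INTER_AREA)/255.
E
python3 - <<'E'
from h import *
S={};M={}
near={"blue":((377,190),(292,166)),"red":((233,187),(251,238)),"grey":((299,180),(264,195))}
for i,c in enumerate(("top","side")):
    S[c]=robot.snapshot(c)
    for n in near:
        d=[x for x in robot.trace(n+"_bin",c) if np.hypot(*(np.array(x["uv"])-near[n][i]))<25]
        M[n,c]=np.array(d[0]["mask"]).astype(float) if d else None
        print(n,c,d and (d[0]["uv"],d[0]["mask"].sum()))
init={"blue":(.7,-.2),"red":(.7,.15),"grey":(.7,.0)}
vis={c:S[c]["frame"].copy() for c in S}
for n in near:
    for cams in (("top",),("top","side")):
        cams=[c for c in cams if M[n,c] is not None]
        def cost(b): return sum(1-np.minimum(sil(S[c],b),M[n,c]).sum()/np.maximum(sil(S[c],b),M[n,c]).sum() for c in cams)
        best=None
        # coarse xy from centroid
        f=lambda p: np.hypot(*(proj(S["top"],[[p[0],p[1],.1]])[0]-near[n][0]))
        p=minimize(f,init[n],method="Nelder-Mead").x
        for a in(-.25,0,.25):
            r=minimize(cost,[*p,a],method="Nelder-Mead",options=dict(initial_simplex=[[*p,a],[p[0]+.02,p[1],a],[p[0],p[1]+.02,a],[*p,a+.15]],xatol=2e-4,fatol=1e-4))
            if best is None or r.fun<best.fun: best=r
        b=best.x
        print(n,cams,np.round(b,4),round(best.fun,3),"hinge",world(b,[.06,0,.1]).round(3)[0],"lip",world(b,[-.092,0,.127]).round(3)[0])
    for c in S:
        for part in(BODY,LID,LIP):
            h=cv2.convexHull(proj(S[c],world(b,part)).round().astype(np.int32));cv2.polylines(vis[c],[h],True,(255,255,0),1)
a=cv2.resize(vis["top"][110:250,190:450],(780,420),interpolation=cv2.INTER_CUBIC)
cv2.imwrite("pics/fit.png",cv2.resize(np.vstack([vis["top"][130:240,190:440],vis["side"][130:270,190:440]]),(600,600))[:,:,::-1])
def loc(n,u,v,z):
    r=minimize(lambda p:np.hypot(*(proj(S["top"],[[p[0],p[1],z]])[0]-(u,v))),(.6,0),method="Nelder-Mead").x;print(n,r.round(3))
for n,u,v,z in(("tin",400,267,.05),("tape",190,282,.02),("spray",447,182,.1),("spoonL",265,284,0),("spoonR",320,268,0),("tubp",278,136,.107),("tubg",342,133,.107),("carton",158,190,.08)):loc(n,u,v,z)
E
```

```text
blue top ([378.1, 192.8], np.int64(2121))
red top ([231.1, 190.1], np.int64(2053))
grey top []
blue side ([294.7, 163.6], np.int64(1389))
red side ([251.5, 236.5], np.int64(2589))
grey side ([263.2, 196.2], np.int64(1587))
blue ['top'] [ 0.6157 -0.2234  0.0134] 0.052 hinge [ 0.676 -0.223  0.1  ] lip [ 0.524 -0.225  0.127]
blue ['top', 'side'] [ 0.6156 -0.2237  0.0202] 0.229 hinge [ 0.676 -0.222  0.1  ] lip [ 0.524 -0.226  0.127]
red ['top'] [0.6217 0.2037 0.1701] 0.045 hinge [0.681 0.214 0.1  ] lip [0.531 0.188 0.127]
red ['top', 'side'] [0.6206 0.2034 0.1645] 0.102 hinge [0.68  0.213 0.1  ] lip [0.53  0.188 0.127]
grey [] [ 0.6412  0.0086 -0.25  ] 0.0 hinge [ 0.699 -0.006  0.1  ] lip [0.552 0.031 0.127]
grey ['side'] [0.642  0.0097 0.2446] 0.266 hinge [0.7   0.024 0.1  ] lip [ 0.553 -0.013  0.127]
tin [ 0.391 -0.303]
tape [0.333 0.33 ]
spray [ 0.645 -0.43 ]
spoonL [0.315 0.026]
spoonR [ 0.382 -0.067]
tubp [0.769 0.073]
tubg [ 0.783 -0.116]
carton [0.605 0.425]
```

View pics/fit.png

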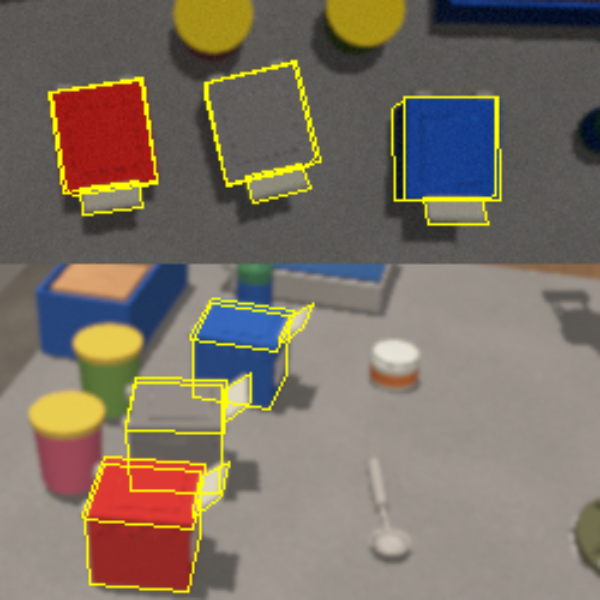

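```bash
python3 -m handwheel '3 -2.5 0.5 3; 7 -5.5 1 7; 11 -8.5 1.5 12; 15 -11.5 2 15.4; 19 -14.5 2.3 15.4; 23 -17.5 2.3 15.4; 27 -20.5 2.3 15.4; 30.5 -23.5 2.3 15.4; 34 -26.5 2.3 15.4; 36.5 -28.5 2.3 15.4; 38 -29.6 2.3 15.4; 38.6 -30 2.3 15.4; 38.6 -30 2.3 15.4; 38.6 -30 2.3 15.4; 38.6 -30 2.3 15.4' 255
python3 - <<'E'
import numpy as np
# tcp x,z relative to hinge along arc for finger back face 9.5mm ahead
for th in range(0,106,5):
    t=np.radians(th);R=lambda p:(p[0]*np.cos(t)+p[1]*np.sin(t),-p[0]*np.sin(t)+p[1]*np.cos(t))
    e=R((-.152,.027));b=R((-.124,0));Z=e[1]-.018
    P=[np.array(b)+k*(np.array(e)-b) for k in np.linspace(0,1,101)]
    X=min(p[0] for p in P if p[1]>=Z)-.0095
    print(th,round(X*100,1),round(Z*100,1))
E
```

```text
t: 3.05
tcp_pos: [0.4692, -0.2264, 0.1995]
ee_rot: [3.141, 0.031, -0.001]
force: [-0.8, -0.7, 0.1]
width: 0.0016
0 -16.2 0.9
5 -15.9 2.2
10 -15.5 3.5
15 -14.9 4.7
20 -14.3 5.9
25 -13.6 7.1
30 -12.8 8.1
35 -11.9 9.1
40 -10.9 10.0
45 -9.8 10.9
50 -8.8 11.6
55 -7.7 12.2
60 -6.7 12.7
65 -5.5 13.1
70 -4.4 13.4
75 -3.3 13.6
80 -2.1 13.6
85 -1.0 13.6
90 0.0 13.4
95 1.0 13.1
100 1.9 12.7
105 2.6 12.2
```

```bash
python3 -m handwheel '0 0 3; 0 0 6; 0 0 8; 0 0 9; 0 0 9; 1.5 0 9; 2.8 0 9; 3.3 0 9; 3.3 0 9; 3.3 0 9'; python3 -m handwheel '0.3 0 0; 0.6 0 0; 0.8 0 0; 1 0 0; 1.2 0 0;1.2 0 0'
```

```text
invalid input at $[0]: expected 4 numbers
invalid input at $[0]: expected 4 numbers
```

Each row needs the turn as well.

```bash
python3 -m handwheel '0 0 3 0; 0 0 6 0; 0 0 8 0; 0 0 9 0; 0 0 9 0; 1.5 0 9 0; 2.8 0 9 0; 3.3 0 9 0; 3.3 0 9 0; 3.3 0 9 0'; python3 -m handwheel '0.3 0 0 0; 0.6 0 0 0; 0.8 0 0 0; 1 0 0 0; 1.2 0 0 0;1.2 0 0 0'
```

```text
t: 3.88
tcp_pos: [0.5027, -0.2256, 0.1103]
ee_rot: [3.141, 0.031, 0.001]
force: [0.2, -0.0, -0.5]
width: 0.0003
t: 4.38
tcp_pos: [0.5104, -0.2252, 0.1092]
ee_rot: [-3.141, -0.03, 0.015]
force: [-11.3, 0.4, 7.7]
width: 0.0002
```

```bash
python3 -m handwheel '0 0 -0.4 0; 0 0 -0.8 0; 0 0 -1.2 0; 0.2 0 -1.5 0; 0.2 0 -1.5 0'
python3 - <<'E'
from h import *
s=robot.snapshot("side");print(np.round(robot.get_obs()["force"],1))
cv2.imwrite("pics/s1.png",cv2.resize(s["frame"][90:210,220:380],(800,600),interpolation=cv2.INTER_CUBIC)[:,:,::-1])
E
```

```text
t: 4.8
tcp_pos: [0.5133, -0.2252, 0.1241]
ee_rot: [-3.141, -0.03, 0.012]
force: [-8.8, -1.0, 1.2]
width: 0.0004
[-9.1 -0.7  1.8]
```

View pics/s1.png

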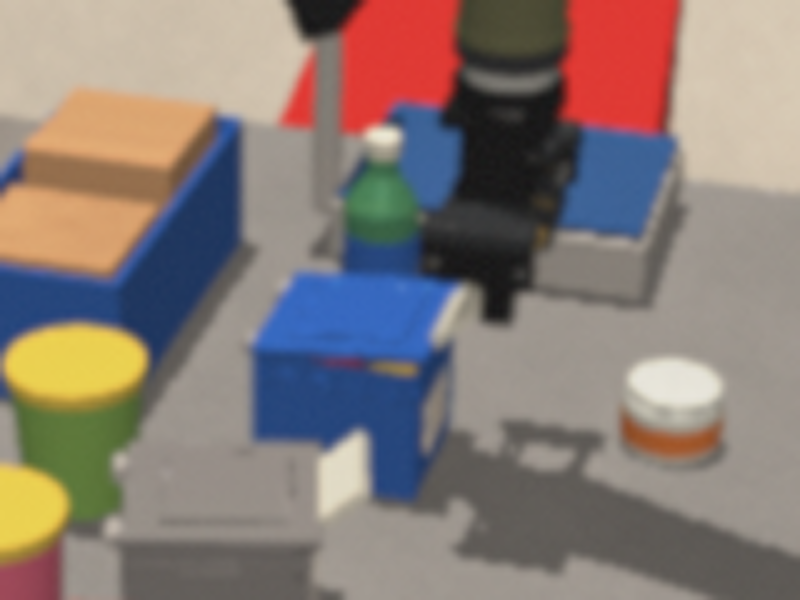

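```bash
python3 -m handwheel '0.2 0 -0.6 0; 0.4 0 -1.1 0; 0.7 0 -1.7 0; 1.1 0 -2.3 0; 1.4 0 -2.9 0; 1.8 0 -3.5 0; 2.1 0 -4.1 0; 2.5 0 -4.7 0; 2.9 0 -5.2 0; 3.3 0 -5.7 0; 3.3 0 -5.7 0'
python3 - <<'E'
from h import *
s=robot.snapshot("side");print(np.round(robot.get_obs()["force"],1))
cv2.imwrite("pics/s2.png",cv2.resize(s["frame"][90:210,220:380],(800,600),interpolation=cv2.INTER_CUBIC)[:,:,::-1])
E
```

```text
t: 5.77
tcp_pos: [0.5442, -0.2252, 0.1837]
ee_rot: [3.14, 0.028, -0.019]
force: [-20.5, 1.4, 16.6]
width: 0.0002
[-21.3   1.8  16.1]
```

View pics/s2.png

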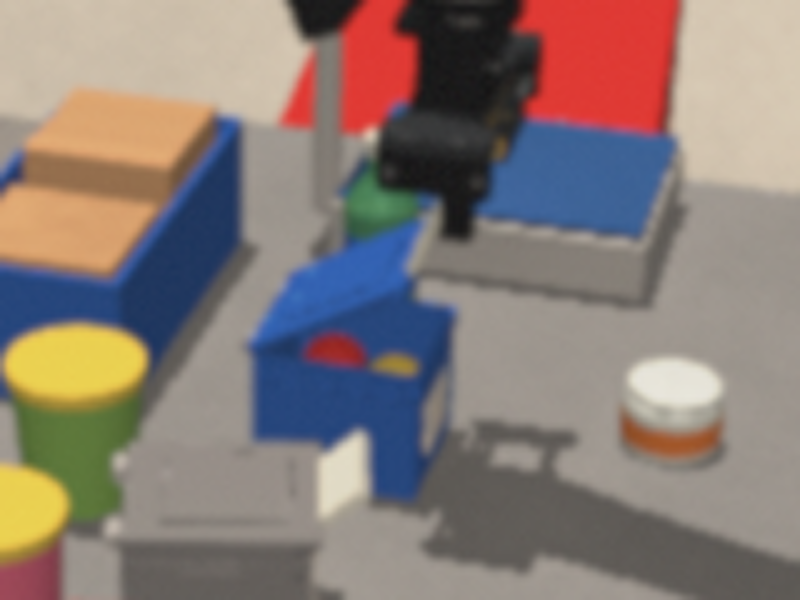

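```bash
python3 -m handwheel '-0.2 0 -0.2 0; 0 0 -0.6 0; 0.4 0 -1.0 0; 0.9 0 -1.5 0; 1.4 0 -1.9 0; 1.9 0 -2.4 0; 2.5 0 -2.8 0; 3 0 -3.2 0; 3.5 0 -3.5 0; 4.1 0 -3.9 0; 4.6 0 -4.1 0; 5.1 0 -4.4 0;5.6 0 -4.6 0;5.6 0 -4.6 0'
```

```text
t: 6.98
tcp_pos: [0.6069, -0.2225, 0.2278]
ee_rot: [-3.141, -0.033, -0.002]
force: [0.1, -0.3, -0.2]
width: 0.0005
```

Run:
```python
from h import *
s=robot.snapshot("side");print(np.round(robot.get_obs()["force"],1))
cv2.imwrite("pics/s3.png",cv2.resize(s["frame"][90:210,220:380],(800,600),interpolation=cv2.INTER_CUBIC)[:,:,::-1])
```

```text
[-0.2 -0.3  0.7]
```

View pics/s3.png

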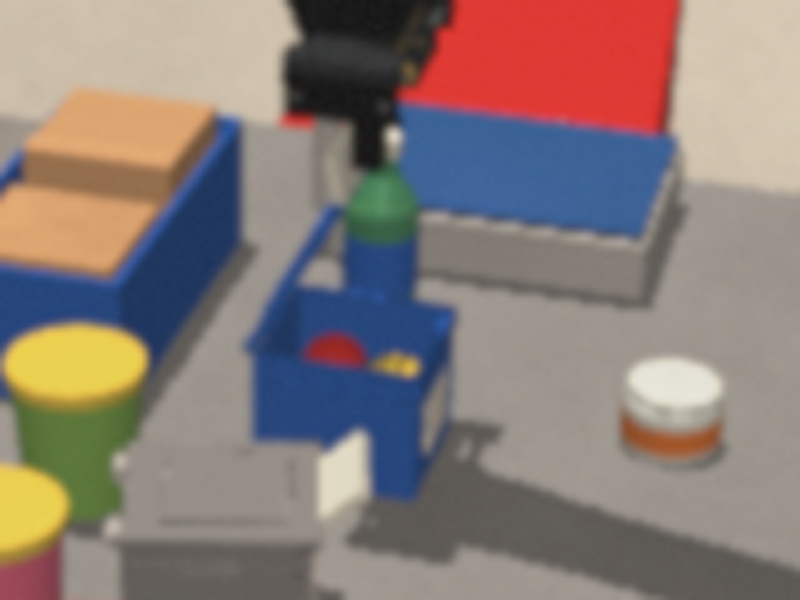

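```bash
python3 -m handwheel '0.5 0 -0.2 0; 1 0 -0.3 0; 1.5 0 -0.5 0; 2 0 -0.6 0; 2.5 0 -0.7 0; 3 0 -0.8 0; 3.5 0 -0.9 0; 4 0 -0.9 0; 4.4 0 -0.9 0; 4.8 0 -0.9 0; 5.2 0 -0.9 0; 5.6 0 -0.9 0; 6 0 -0.9 0; 6.4 0 -0.8 0; 6.8 0 -0.7 0; 7.2 0 -0.6 0; 7.5 0 -0.5 0; 7.8 0 -0.4 0;8.1 0 -0.3 0;8.4 0 -0.2 0'
python3 - <<'E'
from h import *
s=robot.snapshot("side");print(np.round(robot.get_obs()["force"],1))
cv2.imwrite("pics/s4.png",cv2.resize(s["frame"][90:210,220:380],(800,600),interpolation=cv2.INTER_CUBIC)[:,:,::-1])
E
```

```text
t: 8.7
tcp_pos: [0.6899, -0.2212, 0.2294]
ee_rot: [3.141, 0.031, -0.0]
force: [0.0, 0.3, -0.1]
width: 0.0001
[-0.8  0.1 -0.2]
```

View pics/s4.png

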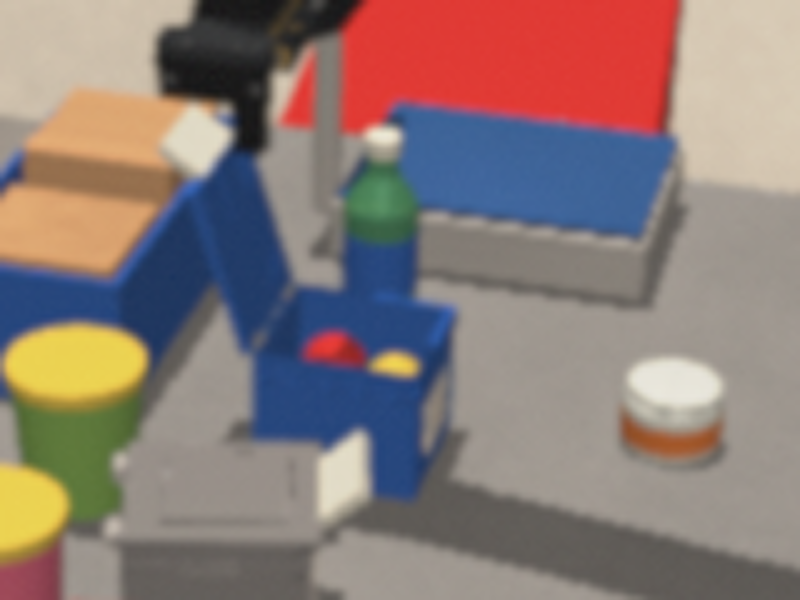

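```bash
python3 -m handwheel '-2 0 0 0; -5 0 0 0; -9 0 0 0; -13 0 0 0; -17 -3 1 0; -20 -6 2 -3; -20.6 -10 3 -6; -20.6 -14 3 -8.3; -20.6 -18 3 -8.3; -20.6 -22 3 -8.3; -20.6 -26 3 -8.3; -20.6 -30 3 -8.3; -20.6 -34 3 -8.3; -20.6 -37.5 3 -8.3; -20.6 -39.7 3 -8.3; -20.6 -40.4 3 -8.3; -20.6 -40.4 3 -8.3; -20.6 -40.4 3 -8.3; -20.6 -40.4 3 -8.3'; python3 -c "
from h import *
import numpy as np
o=robot.get_obs();p=o['tcp_pos'];r=o['ee_rot'];print(2*np.arctan2(r[1],r[0]))
d=np.array([.680,.213])-p[:2];c,s=np.cos(.165),np.sin(.165);print('fwd to hinge',d@[c,s],'left',d@[-s,c],p)"
```

```text
t: 10.33
tcp_pos: [0.476, 0.1763, 0.1993]
ee_rot: [3.13, 0.254, -0.001]
force: [0.2, 0.3, -0.3]
width: 0.0005
0.16196377833261597
fwd to hinge 0.20722195819688569 left 0.002672637414931552 [0.47603144 0.17632697 0.199321  ]
```

```bash
python3 -m handwheel '0 -0.2 3 0; 0 -0.2 6 0; 0 -0.2 8 0; 0 -0.2 9 0; 0 -0.2 9 0; 1.5 -0.2 9 0; 2.8 -0.2 9 0; 3.3 -0.2 9 0; 3.3 -0.2 9 0; 3.3 -0.2 9 0'; python3 -m handwheel '0.3 0 0 0; 0.6 0 0 0; 0.8 0 0 0; 1 0 0 0; 1.2 0 0 0;1.2 0 0 0'
```

```text
t: 11.17
tcp_pos: [0.508, 0.1858, 0.1102]
ee_rot: [-3.131, -0.258, -0.001]
force: [-0.1, -0.9, -0.5]
width: 0.0005
t: 11.67
tcp_pos: [0.5155, 0.1872, 0.109]
ee_rot: [3.128, 0.259, -0.015]
force: [-11.3, -3.1, 7.6]
width: 0.0002
```

Same contact as on the blue bin. Lift, then follow the arc with a bit less overpress.

```bash
python3 -m handwheel '0 0 -0.4 0; 0 0 -0.8 0; 0 0 -1.2 0; 0.2 0 -1.5 0; 0.2 0 -1.5 0'; python3 -m handwheel '0.1 0 -0.6 0; 0.3 0 -1.1 0; 0.6 0 -1.7 0; 0.9 0 -2.3 0; 1.2 0 -2.9 0; 1.6 0 -3.5 0; 1.9 0 -4.1 0; 2.3 0 -4.7 0; 2.7 0 -5.2 0; 3.1 0 -5.7 0; 3.1 0 -5.7 0'
python3 - <<'E'
from h import *
s=robot.snapshot("side");print(np.round(robot.get_obs()["force"],1))
cv2.imwrite("pics/s5.png",cv2.resize(s["frame"][140:290,180:380],(800,600),interpolation=cv2.INTER_CUBIC)[:,:,::-1])
E
```

```text
t: 12.08
tcp_pos: [0.5183, 0.1877, 0.1239]
ee_rot: [3.129, 0.259, -0.012]
force: [-8.7, -2.0, 1.2]
width: 0.0006
t: 13.0
tcp_pos: [0.5483, 0.1928, 0.183]
ee_rot: [3.127, 0.26, -0.014]
force: [-16.5, -5.2, 13.5]
width: 0.0003
[-15.6  -5.   13.2]
```

View pics/s5.png

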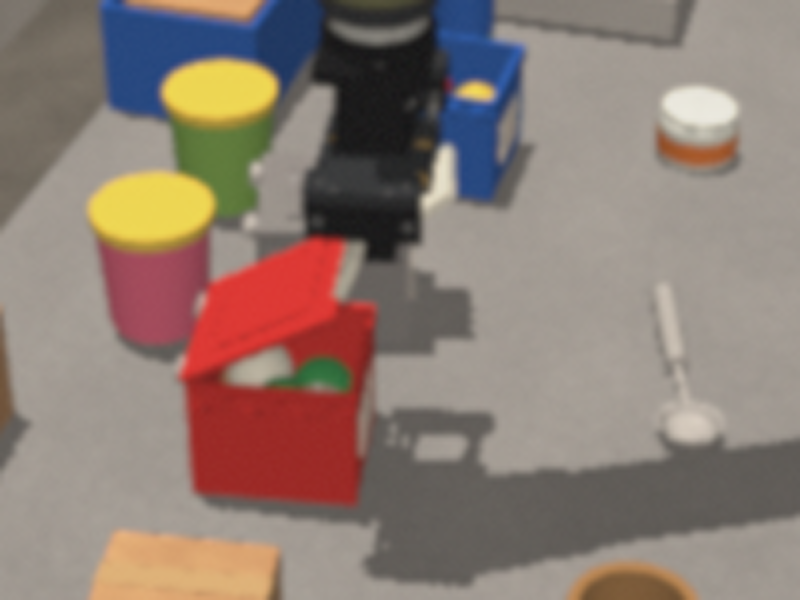

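Red lid up about 30°, blue still open. I'll continue as on blue.

```bash
python3 -m handwheel '-0.1 0 -0.2 0; 0.2 0 -0.6 0; 0.6 0 -1.0 0; 1.1 0 -1.5 0; 1.6 0 -1.9 0; 2.1 0 -2.4 0; 2.7 0 -2.8 0; 3.2 0 -3.2 0; 3.7 0 -3.5 0; 4.3 0 -3.9 0; 4.8 0 -4.1 0; 5.3 0 -4.4 0;5.8 0 -4.6 0;5.8 0 -4.6 0'
python3 - <<'E'
from h import *
s=robot.snapshot("side");print(np.round(robot.get_obs()["force"],1))
cv2.imwrite("pics/s6.png",cv2.resize(s["frame"][140:290,180:380],(800,600),interpolation=cv2.INTER_CUBIC)[:,:,::-1])
E
```

```text
t: 14.22
tcp_pos: [0.6106, 0.203, 0.2278]
ee_rot: [-3.13, -0.258, -0.002]
force: [-1.2, 0.3, 0.4]
width: 0.0001
[-0.3 -0.6 -0.9]
```

View pics/s6.png

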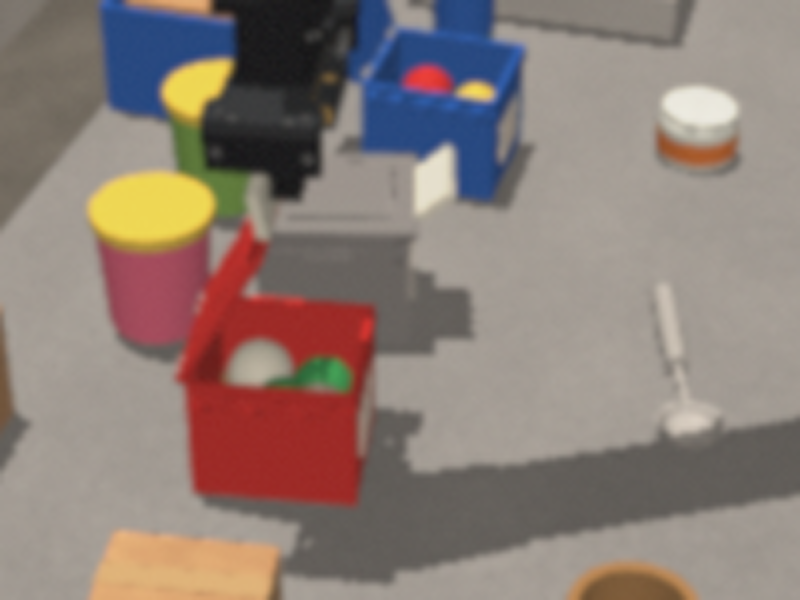

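```bash
python3 -m handwheel '0.5 0 -0.2 0; 1 0 -0.3 0; 1.5 0 -0.5 0; 2 0 -0.6 0; 2.5 0 -0.7 0; 3 0 -0.8 0; 3.5 0 -0.9 0; 4 0 -0.9 0; 4.4 0 -0.9 0; 4.8 0 -0.9 0; 5.2 0 -0.9 0; 5.6 0 -0.9 0; 6 0 -0.9 0; 6.4 0 -0.8 0; 6.8 0 -0.7 0; 7.2 0 -0.6 0; 7.5 0 -0.5 0; 7.8 0 -0.4 0;8.1 0 -0.3 0;8.4 0 -0.2 0'; python3 -m handwheel '0 0 0 0; 0 0 0 0; -2 0 0 0; -5 0 0 0; -9 0 0 0; -13 0 0 0; -16 0 0 0; -18 0 0 0; -19 0 0 0; -19 0 0 0; -19 0 0 0;-19 0 0 0;-19 0 0 0'
python3 - <<'E'
from h import *
s=robot.snapshot("side");t=robot.snapshot("top")
cv2.imwrite("pics/s7.png",np.vstack([cv2.resize(s["frame"][110:320,180:420],(686,600))[::2,::1],t["frame"][100:300,60:500].repeat(1,1)[:, :] if 0 else cv2.resize(t["frame"][100:300,60:500],(686,300))])[:,:,::-1])
E
```

```text
t: 15.93
tcp_pos: [0.6925, 0.2167, 0.2294]
ee_rot: [3.131, 0.259, -0.0]
force: [-0.1, 0.4, -0.5]
width: 0.0005
t: 17.02
tcp_pos: [0.5056, 0.1856, 0.2295]
ee_rot: [-3.13, -0.258, -0.0]
force: [0.7, -0.1, 0.4]
width: 0.0005
```

View pics/s7.png

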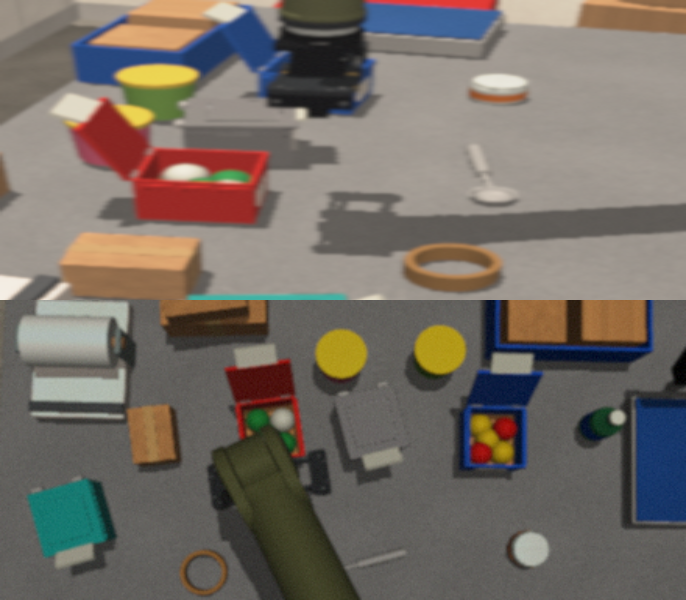

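Both lids stand open, the grey bin is shut, the bystanders are where they were, and the tool is clear. I'm handing in.

```bash
python3 -c "
from workcell import robot
print(robot.job_done())"
```

```text
the job is handed in; nothing more can be done
None
```

I opened the blue bin and then the red bin, pushing each lid up by its lip with closed fingertips, tool pointing down. I followed the lip's arc past upright so that each lid fell back onto its stop, then backed off and handed in at about 17 s of the 54 s allowed.

- **Lids:** In the last side and top pictures both lids lean back open. The grey lid looks shut.
- **Surroundings:** Every bystander in view looks to be in its original place. The arm hides part of the spoon in the top view, but the side view shows it unmoved. The gripper stands clear of everything, with a tool force of about 1 N or less.
- **Forces:** The highest forces I read were about 27 N on blue and 22 N on red, midway up. I had overpressed the lips slightly and eased off after that.
- **Not measured:** I judged the lid angles by eye. I had no reading of lid speed, but the pushing was paced at about 0.5 rad/s, slower near upright.
- **Missed detection:** The trace network did not find the grey bin in the top view. I fitted its pose from the side view alone and only used it to keep clear of that bin.

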